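# Slide the battery pack past the dock's spring gate

### The job

In the grey dock on the desk, press the orange bar down with the fingertips to sink its spring gate and, keeping the bar down, push the white battery pack along the channel past the gate until it is fully home against the end stop. Then let the bar go so that the gate springs up behind the battery and locks it in. Only press and push: do not lift or tip the battery, and leave the other things on the desk alone.

Things in the scene. Friction and masses are not known exactly. Their poses are not given: they have to be found in the camera images.
- dock: Fixed grey charging dock: x -140 to +95 mm, y -29 to +60 mm in its frame. Origin on the desk, under the channel's centre line at the gate's first face. x: direction in which the battery is pushed; y: from channel to orange bar; z up. Channel open at the -x end, white floor 20 mm above the desk, 49 mm wide; the two curbs beside it (y 24.5 to 27.5 and -28 to -24.5) are 29 mm above the desk.
- gate_slot (a point): On the channel floor, mid-channel, at the middle of the gate: an orange blade across the channel at x 0 to 8 mm of the dock frame, 14 mm high above the floor, part of the orange bar. Bar fully down, it lies 3 mm below the floor.
- channel_home (a point): Point on the channel floor (dock x = 48 mm) where the battery's origin lies when it is fully home, front on the end stop (inner face at dock x = 83 mm, top 50 mm above the desk); its rear is then 5 mm past the gate. Beside it, at dock x 28 to 93, y 27.5 to 58.5 mm, is a grey housing, top 29 mm above the desk.
- bar_top (a point): Middle of the orange bar's flat top. The bar lies beside the channel, parallel to it: dock x -134 to +22, y 28.5 to 54.5 mm. Top 49 mm above the desk when up, 32 mm fully down, still 3 mm above the curb, so a fingertip can slide along the bar while pressing it and reach over the curb into the channel.
- release_bar (a joint): How far the orange bar, and its gate, is pressed down: 0 up, 0.017 m fully down (hard stop). The battery passes the gate only when this is over 0.0145. The bar stays level wherever it is pressed; a spring returns it, about 2.5 N at first, 7 N fully down.
- battery: Loose white battery pack, a smooth block 70 mm long (its x, same way as the dock's x), 46 mm wide, 28 mm tall, about 95 to 170 g. Origin: centre of its underside. It stands on the channel floor, front 1 to 25 mm short of the gate at the start, 1.5 mm play to each curb; its top is 48 mm above the desk. Only pushed, never lifted.
- glue_stick: Bystander, loose: yellow glue stick with a red cap, 27 mm across, 92 mm tall, standing behind the dock. Origin: centre of its underside.
- note_block: Bystander, loose: yellow sticky-note block, 77x77x24 mm, lying just beyond the dock's end stop. Origin: centre of its underside.
- mug: Bystander, loose: blue mug, 92x127x95 mm with its handle. Origin: centre of its underside.
- stapler: Bystander, loose: blue stapler, 34x141x46 mm. Origin: centre of its underside.
- mouse: Bystander, loose: black mouse, 104x66x37 mm. Origin: centre of its underside.
Not all that is in view belongs to the job. There is more than one size of the battery; the job needs the larger.

How it is judged:
By the outcome, as a careful person would: the job done as asked, in the order asked, and still so for the second after the job is handed in, with the robot touching nothing.
It also fails if it takes over 35 s, if anything falls off the work surface, if the arm or the gripper's body presses on something with over 40 N, if the wrist force passes 120 N, or if a joint passes its speed limit or range.

### The arm

A 6-joint arm with a two-finger parallel gripper is mounted at the origin on a cart in front of the work surface, level with it; the furniture and walls round the work are solid. World frame = base frame: x ahead of the robot, y to its left, z up, the work surface at z = 0. Lengths are in m, angles in degrees, forces in N, time in s.
With the tool pointing down it reaches from about 0.35 to 1 m from the base axis. Payload 7.1 kg.
Tool frame: the origin (TCP) lies midway between the tips of the shut fingers; the grasp point (between the pads) lies 19 mm behind it; z points along the fingers, y is the line along which they close (so a half turn about z gives the same grasp; the last joint's range is limited). The gripper opens to 85 mm and grips with 20 to 120 N. Pads are 22 mm wide; open, the fingers measure 114 mm over their backs; the gripper's body (76 mm by 85 mm) begins 54 mm behind the grasp point. The pads swing forward as they close: fully open they stand 13 mm farther back than shut.
Start: joints at [64.229, 24.242, 93.386, -0, 62.372, -1.089], TCP at [0.261, 0.568, 0.231] pointing down, gripper open.
Joint ranges: [-172.04, 172.04], [-51.8, 120.97], [4.93, 147.93], [-75.15, 255.16], [6.16, 154.13], [-145.62, 145.62]. Speed limits (degrees/s): [136.94, 136.94, 172.46, 180, 180, 180].

### API

Orientations are given as a 3x3 rotation matrix whose columns are the frame's x, y, z axes.
In Python, from bench import r, get_image gives the robot as it stands. The module is installed in compiled form; this text tells all that it offers.
- The arm moves only by the shell command python3 -m inch 'ROWS' [FORCE]. ROWS is JSON, a list of rows, each a list of 3 entries, a list of its own where there are three numbers: the shift along the tool's x, y, z in mm, then the turn, a rotation vector about the tool's x, y, z in degrees, then the gripper command: -1 is shut, 1 is fully open, values between are in proportion. A call has 1 to 12 rows; each row is the pose to reach, as a shift and turn from the pose commanded when the call began, along the tool's axes at that moment; what a row does not reach only later rows make up. A row lasts 1/12 s, in which the tool goes at most 41.7 mm and 7.16 degrees, less where a joint would pass 70% of its speed; a pose out of reach is approached as far as the arm can. A call with a gripper value outside its range is refused whole. The fingers move at their own pace and stop on an object; FORCE is the grip in N (left out, the last holds). Time passes only in rows, so rows that repeat a pose let the fingers close. It gives the time, the measured TCP pose, the force, the opening and the grip force at its end, in the units of the state.
- r.read_state(): the state, without advancing time (a new reading comes with each control period).
- get_image(name): name is "scene" or "top" or "wrist"; returns a dict with "pixels" (384x512x3 uint8, blue, green, red), "fx", "fy", "cx", "cy" (pixels), "k1" (the pictures are not rectified: a ray, as slopes to the right and down, at radius r is drawn at 1 + k1 r^2 times it, then the intrinsics apply), "rvec" (rotation vector, rad) and "tvec" (3), from world to camera coordinates, as OpenCV has them; the wrist camera has in their place "T_tool_cam" (4x4, takes a point from camera to tool coordinates, whose origin is the TCP and whose axes are the flange's). Camera axes: x right, y down, z forward; pixel columns grow to the right and rows downward; lengths in m; the calibration is good to about 2 mm. A picture is of the moment at which its call begins: read the wrist's pose just before it. There is no depth.
- r.job_done(): hands the job in; it is judged then, once.
The state is a dict: "clock": time; "qpos": joint angles; "qvel": joint speeds; "joint_efforts": joint torques, N m; "position": TCP position; "tool_rot": TCP orientation; "force": force on the tool from outside, world axes, zero at the start; "ft_torque": the same for the moment, N m; "width": finger opening in m; "grip_force": force on a finger pad.
Only numpy, scipy, OpenCV 4.12 (cv2) and the standard library are available. Lean on these libraries where they do the work, as an engineer would, in place of code of your own. Each camera call takes 0.05 s, during which the arm holds its last target. There are 200 camera calls.

## Working session

There is one attempt and no reset: what is moved stays moved. The work goes in short steps, Python scripts to look and compute and a shell command to move; the robot and the scene stay as the last step left them, time stands still between calls to the robot, and variables do not carry over. Pictures are saved under pics/ and viewed, at most 10 in all, crops included, and the job is handed in when it is done.

```bash
mkdir -p pics; ls; python3 - <<'E'
from bench import r,get_image
import cv2,numpy as np
s=r.read_state(); print(s)
for n in("scene","top"):
    i=get_image(n); cv2.imwrite(f"pics/{n}0.png",i["pixels"]); print(n,{k:v for k,v in i.items() if k!="pixels"})
    np.savez(f"{n}0.npz",**i)
E
```

```text
pics
{'clock': 0.0, 'qpos': array([ 6.42294577e+01,  2.42857991e+01,  9.34337910e+01,  1.05988524e-04,
        6.23705773e+01, -1.08826802e+00]), 'qvel': array([ 0.05266189,  0.07400043,  0.00155722,  0.17597695, -0.03714708,
        0.03670496]), 'joint_efforts': array([ 3.54198000e-04, -5.57386351e+01, -2.81749088e+01, -4.38186430e-05,
        7.19386357e-03, -7.29088640e-06]), 'position': array([0.26071947, 0.56740456, 0.2305146 ]), 'tool_rot': array([[-9.08637041e-01,  4.17586228e-01, -6.85678077e-04],
       [ 4.17586789e-01,  9.08635938e-01, -1.41648665e-03],
       [ 3.15264241e-05, -1.57340235e-03, -9.99998762e-01]]), 'force': array([-0.19792545, -0.26328253, -0.01353586]), 'ft_torque': array([ 0.01011254, -0.06834499,  0.01867291]), 'grip_force': 0.0, 'width': 0.08548639430820336}
scene {'fx': 388.36374946783417, 'fy': 388.36374946783417, 'cx': 258.15565666751314, 'cy': 193.19737278742497, 'k1': -0.0570597532757148, 'rvec': array([ 0.6025198 , -2.66108206,  1.14574214]), 'tvec': array([0.53098893, 0.18782198, 1.08549379])}
top {'fx': 443.0181005827359, 'fy': 443.0181005827359, 'cx': 255.92392262618895, 'cy': 196.48521333822583, 'k1': -0.08403029535615514, 'rvec': array([ 2.13578231, -2.17174452,  0.09716886]), 'tvec': array([0.03945708, 0.56452725, 1.19237582])}
```

View pics/top0.png

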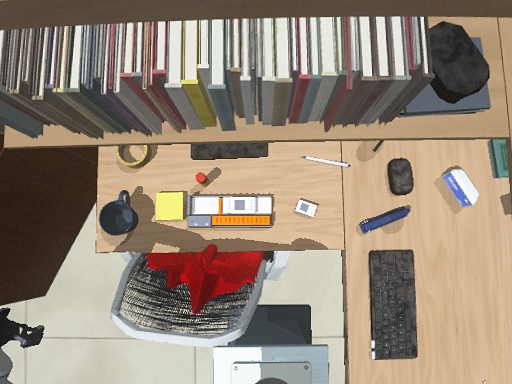

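View pics/scene0.png

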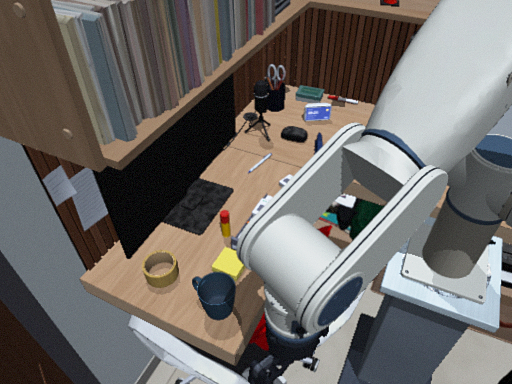

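The top view shows the dock at about (230,210): orange bar below the channel (236,221), gate strip (220,205), note block (170,205) to the left. So the push goes to image left. There are two battery candidates: the white block in the channel (~240,205) and the loose small one at (306,208). The one in the channel fits; I'll confirm it in an enlarged crop.

```bash
cat > h.py <<'E'
import numpy as np,cv2
def ray(i,uv,z):
    K=np.array([[i["fx"],0,i["cx"]],[0,i["fy"],i["cy"]],[0,0,1.]])
    p=cv2.undistortPoints(np.float64(uv).reshape(-1,1,2),K,np.array([float(i["k1"]),0,0,0])).reshape(-1,2)
    d=np.c_[p,np.ones(len(p))]
    if "rvec" in i:
        R=cv2.Rodrigues(i["rvec"])[0]; c=-R.T@i["tvec"]; d=d@R
    else:
        T=i["Twc"]; c=T[:3,3]; d=d@T[:3,:3].T
    return c+d*((z-c[2])/d[:,2])[:,None]
def omask(im,lo=(5,150,120),hi=(22,255,255)):
    return cv2.inRange(cv2.cvtColor(im,cv2.COLOR_BGR2HSV),lo,hi)
E
python3 - <<'E'
import numpy as np,cv2
from h import *
i=dict(np.load("top0.npz")); im=i["pixels"]
cv2.imwrite("pics/top0c.png",cv2.resize(im[170:250,140:330],None,fx=4,fy=4,interpolation=cv2.INTER_CUBIC))
m=omask(im); m[:190]=0;m[235:]=0;m[:,:180]=0;m[:,285:]=0
n,l,st,c=cv2.connectedComponentsWithStats(m)
for k in range(1,n):
    if st[k,4]>5: print(st[k],c[k],ray(i,c[k],.049))
cs=max(cv2.findContours(m,cv2.RETR_EXTERNAL,cv2.CHAIN_APPROX_NONE)[0],key=cv2.contourArea)
b=cv2.boxPoints(cv2.minAreaRect(cs)); print(b); print(ray(i,b,.049))
E
```

```text
[212 198  58  27 575] [238.59826087 218.75826087] [[0.50324242 0.07761857 0.049     ]]
[[212. 198.]
 [269. 198.]
 [269. 224.]
 [212. 224.]]
[[ 0.561181    0.14975136  0.049     ]
 [ 0.55840263 -0.00585927  0.049     ]
 [ 0.48766629 -0.00454552  0.049     ]
 [ 0.49017027  0.15010201  0.049     ]]
```

View pics/top0c.png

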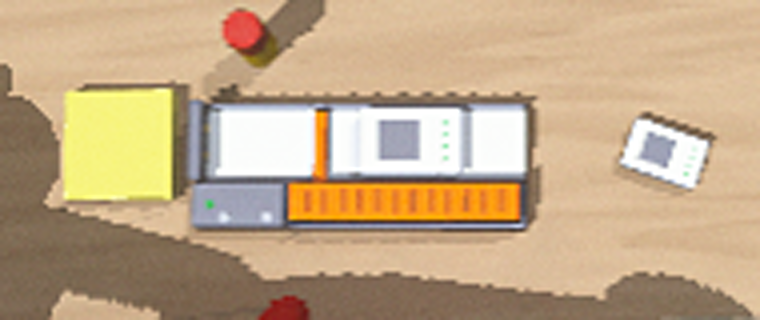

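The crop shows the dock with the gate at crop x 315–328 and the large battery at crop x 358–465. That is about 70 mm long and in the channel right before the gate, so it is the one. The loose one at crop (665,152) is about 50 mm long, the smaller size, so it's a decoy. Next I'll work out the move to above the dock.

```bash
python3 - <<'E'
import numpy as np,cv2
from h import *
from bench import r
i=dict(np.load("top0.npz")); im=i["pixels"]
m=omask(im); m[:214]=0;m[235:]=0;m[:,:180]=0;m[:,285:]=0
p=np.argwhere(m)[:,::-1]
w=ray(i,p,.049)[:,:2]; c,sz,a=cv2.minAreaRect(np.float32(w*1000)); print("bar",c,sz,a)
cb=lambda x,y:(140+x/4-.375,170+y/4-.375)
print("gate",ray(i,[cb(315,140),cb(328,140)],.034))
print("batt",ray(i,[cb(359,112),cb(463,112),cb(463,173),cb(359,173)],.048))
s=r.read_state();R=s["tool_rot"]
tgt=np.array([c[0]/1000+.02,.03,.20]); print("shift",R.T@(tgt-s["position"])*1000)
from bench import get_image
print(get_image("wrist")["T_tool_cam"])
E
```

```text
bar (502.5199279785156, 72.65202331542969) (154.95462036132812, 27.203914642333984) 89.07238006591797
gate [[0.54413021 0.13398243 0.034     ]
 [0.5439747  0.12498594 0.034     ]]
batt [[0.56147265 0.10224751 0.048     ]
 [0.56020299 0.03123969 0.048     ]
 [0.51853976 0.03187792 0.048     ]
 [0.5197373  0.10262206 0.048     ]]
shift [-462.30692361 -378.98019436   31.14089229]
[[-1.36172008e-03 -9.53480306e-01 -3.01452238e-01  7.70680291e-02]
 [ 9.99998645e-01 -1.01938119e-03 -1.29293565e-03 -9.49529079e-05]
 [ 9.25493942e-04 -3.01453590e-01  9.53480402e-01 -1.43078080e-01]
 [ 0.00000000e+00  0.00000000e+00  0.00000000e+00  1.00000000e+00]]
```

```bash
python3 -m inch '[[[-462,-379,0],[0,0,65.3],-0.3],[[-462,-379,0],[0,0,65.3],-0.3],[[-462,-379,0],[0,0,65.3],-0.3],[[-462,-379,0],[0,0,65.3],-0.3],[[-462,-379,0],[0,0,65.3],-0.3],[[-462,-379,0],[0,0,65.3],-0.3],[[-462,-379,0],[0,0,65.3],-0.3],[[-462,-379,0],[0,0,65.3],-0.3],[[-462,-379,0],[0,0,65.3],-0.3],[[-462,-379,0],[0,0,65.3],-0.3],[[-462,-379,0],[0,0,65.3],-0.3],[[-462,-379,0],[0,0,65.3],-0.3]]' 40
```

```text
clock: 1.15
position: [0.4802, 0.1163, 0.2314]
tool_rot: [[-0.0, 1.0, 0.0], [1.0, 0.0, 0.0], [0.0, 0.0, -1.0]]
force: [1.4, 1.3, -1.0]
width: 0.0301
grip_force: 0.0
```

```bash
python3 -m inch '[[[-40,15,0],[0,0,0],-0.3],[[-80,30,0],[0,0,0],-0.3],[[-95,40,0],[0,0,0],-0.3],[[-95,40,0],[0,0,0],-0.3],[[-95,40,0],[0,0,0],-0.3]]'
python3 - <<'E'
import numpy as np,cv2
from h import *
from bench import r,get_image
s=r.read_state();i=get_image("wrist")
T=np.eye(4);T[:3,:3]=s["tool_rot"];T[:3,3]=s["position"]
i["Twc"]=T@i["T_tool_cam"]; np.savez("w1.npz",**i)
im=i["pixels"];cv2.imwrite("pics/w1.png",im)
print(s["position"],s["width"])
m=omask(im);n,l,st,c=cv2.connectedComponentsWithStats(m)
for k in range(1,n):
    if st[k,4]>100: print(st[k],c[k])
cs=max(cv2.findContours(m,cv2.RETR_EXTERNAL,cv2.CHAIN_APPROX_NONE)[0],key=cv2.contourArea)
w=ray(i,cs,.049)[:,:2]*1000; print(cv2.minAreaRect(np.float32(w)))
E
```

```text
clock: 1.57
position: [0.5199, 0.0224, 0.231]
tool_rot: [[0.002, 1.0, -0.001], [1.0, -0.002, 0.0], [0.0, -0.001, -1.0]]
force: [-0.5, 0.4, 0.5]
width: 0.0298
grip_force: 0.0
[0.51986448 0.02242267 0.2310232 ] 0.029772757015806214
[ 223   33   78  157 4342] [239.96084754 104.35674804]
((522.7069091796875, 73.92510986328125), (155.37449645996094, 74.6695327758789), 88.90415954589844)
```

View pics/w1.png

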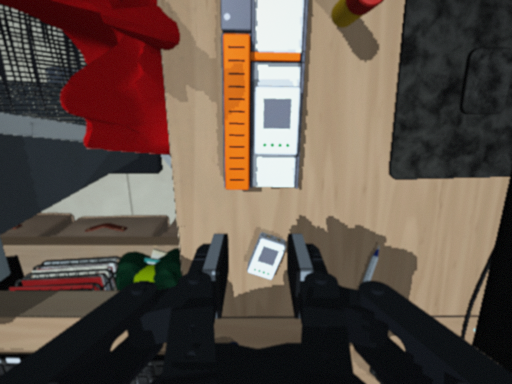

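The wrist view shows the bar at u 223–250, v 33–189, the gate at v≈57, the battery at u 254–299, v 87–155, and both fingertips at (215,240) and (298,240). I'll measure these in world coordinates.

```bash
python3 - <<'E'
import numpy as np,cv2
from h import *
i=dict(np.load("w1.npz"));im=i["pixels"]
m=omask(im); b=m.copy(); b[:,251:]=0
p=np.argwhere(b)[:,::-1]; w=ray(i,p,.049)[:,:2]*1000
cv2r=cv2.minAreaRect(np.float32(w));print("bar",cv2r)
g=m.copy();g[:,:256]=0;p=np.argwhere(g)[:,::-1];print("gate",p.min(0),p.max(0),(ray(i,[p.min(0),p.max(0)],.034)*1000).round(1))
G=cv2.cvtColor(im,cv2.COLOR_BGR2GRAY)
for u in(262,290): print(u,G[62:100,u],G[145:195,u])
print(G[120,245:312])
print("batt",(ray(i,[(254,87),(299,87),(299,155),(254,155)],.048)*1000).round(1))
E
```

```text
bar ((498.2105407714844, 74.37960815429688), (155.46340942382812, 26.22699546813965), 88.5836181640625)
gate [256   0] [339  60] [[518.7 183.3  34. ]
 [602.7 129.2  34. ]]
262 [ 85 136 189 236 244 244 243 243 243 243 243 243 243 243 244 244 241 233
 226 225 226 226 222 210 215 232 241 244 243 243 243 243 243 244 244 243
 241 240] [235 239 241 243 243 243 243 240 221 180 155 170 212 239 243 243 242 242
 243 242 242 242 243 242 242 242 242 242 243 242 242 242 242 242 242 242
 242 241 242 242 239 217 172 151 152 151 156 163 165 167]
290 [ 74 124 150 154 187 235 243 244 243 243 243 243 243 243 243 243 242 241
 237 229 225 224 224 214 204 224 238 242 243 243 243 243 242 243 243 242
 223 172] [240 241 243 243 242 242 243 241 233 201 161 157 202 239 245 243 242 243
 242 242 242 243 242 243 242 243 243 243 242 243 243 243 242 242 243 243
 243 243 243 243 244 234 181 153 159 158 160 159 159 159]
[150 152 145 116  66  34  36  47  78 151 219 239 243 244 243 244 245 240
 209 152 127 131 129 128 128 130 129 129 129 129 128 130 129 129 131 129
 129 130 128 129 130 129 129 128 142 196 239 244 243 242 244 242 230 183
 109  62  68  79  85  89 113 148 159 155 155 155 157]
batt [[516.4 103.1  48. ]
 [561.2 103.   48. ]
 [563.7  34.2  48. ]
 [515.9  34.4  48. ]]
```

```bash
python3 -m inch '[[[-10,1,0],[0,0,1.2],-0.3],[[-10,1,35],[0,0,1.2],-0.3],[[-10,1,70],[0,0,1.2],-0.3],[[-10,1,105],[0,0,1.2],-0.3],[[-10,1,135],[0,0,1.2],-0.3],[[-10,1,155],[0,0,1.2],-0.3],[[-10,1,165],[0,0,1.2],-0.3],[[-10,1,165],[0,0,1.2],-0.3],[[-10,1,165],[0,0,1.2],-0.3]]'
python3 - <<'E'
import numpy as np,cv2
from h import *
from bench import r,get_image
s=r.read_state();i=get_image("wrist");print(s["position"],s["force"])
cv2.imwrite("pics/w2.png",i["pixels"])
E
```

```text
clock: 2.37
position: [0.5209, 0.0138, 0.0666]
tool_rot: [[0.02, 1.0, -0.0], [1.0, -0.02, -0.0], [-0.0, -0.0, -1.0]]
force: [0.3, 0.6, 0.1]
width: 0.0302
grip_force: 0.0
[0.52086661 0.01378917 0.06661814] [0.31010721 0.58717406 0.07135101]
```

View pics/w2.png

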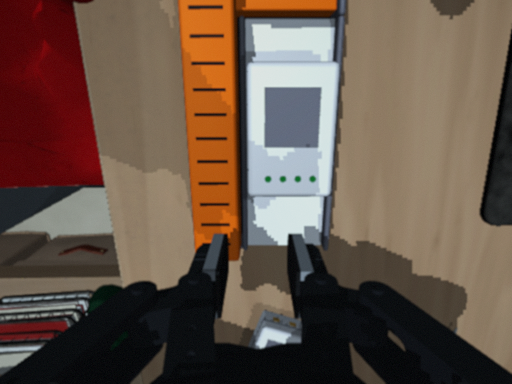

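The left finger (215,240) is over the bar (195–240). The right finger (295,240) is over the channel behind the battery, whose rear edge is at v≈196. Pressing down now.

```bash
python3 -m inch '[[[0,0,8],[0,0,0],-0.3],[[0,0,14],[0,0,0],-0.3],[[0,0,20],[0,0,0],-0.3],[[0,0,24],[0,0,0],-0.3],[[0,0,24],[0,0,0],-0.3]]'; python3 -m inch '[[[0,0,3],[0,0,0],-0.3],[[0,0,6],[0,0,0],-0.3],[[0,0,8],[0,0,0],-0.3],[[0,0,8],[0,0,0],-0.3]]'
```

```text
clock: 2.83
position: [0.5214, 0.0133, 0.042]
tool_rot: [[0.021, 1.0, 0.001], [1.0, -0.021, 0.0], [0.0, 0.001, -1.0]]
force: [0.6, 0.4, 4.2]
width: 0.0302
grip_force: 2.0
clock: 3.17
position: [0.5214, 0.0133, 0.0343]
tool_rot: [[0.021, 1.0, 0.001], [1.0, -0.021, -0.0], [0.0, 0.001, -1.0]]
force: [0.8, -0.0, 5.9]
width: 0.03
grip_force: 2.9
```

```bash
python3 -m inch '[[[0,0,2],[0,0,0],-0.3],[[0,0,2],[0,0,0],-0.3],[[0,0,2],[0,0,0],-0.3]]'; python3 -m inch '[[[0,0,2],[0,0,0],-0.3],[[0,0,2],[0,0,0],-0.3],[[0,0,2],[0,0,0],-0.3]]'
```

```text
clock: 3.42
position: [0.5214, 0.0133, 0.0325]
tool_rot: [[0.021, 1.0, 0.001], [1.0, -0.021, 0.0], [0.0, 0.001, -1.0]]
force: [1.5, 0.9, 6.1]
width: 0.0303
grip_force: 3.1
clock: 3.67
position: [0.5214, 0.0133, 0.0312]
tool_rot: [[0.021, 1.0, 0.001], [1.0, -0.021, -0.0], [-0.0, 0.001, -1.0]]
force: [-0.2, -0.1, 14.8]
width: 0.0299
grip_force: 6.8
```

```bash
python3 -m inch '[[[5,0,0],[0,0,0],-0.3],[[10,0,0],[0,0,0],-0.3],[[15,0,0],[0,0,0],-0.3],[[20,0,0],[0,0,0],-0.3],[[24,0,0],[0,0,0],-0.3],[[28,0,0],[0,0,0],-0.3],[[28,0,0],[0,0,0],-0.3]]'
python3 - <<'E'
import cv2
from bench import r,get_image
i=get_image("wrist");cv2.imwrite("pics/w3.png",i["pixels"])
E
```

```text
clock: 4.25
position: [0.5222, 0.0407, 0.0313]
tool_rot: [[0.019, 1.0, 0.002], [1.0, -0.019, -0.001], [-0.001, 0.002, -1.0]]
force: [-0.5, -7.2, 14.3]
width: 0.0298
grip_force: 7.1
```

View pics/w3.png

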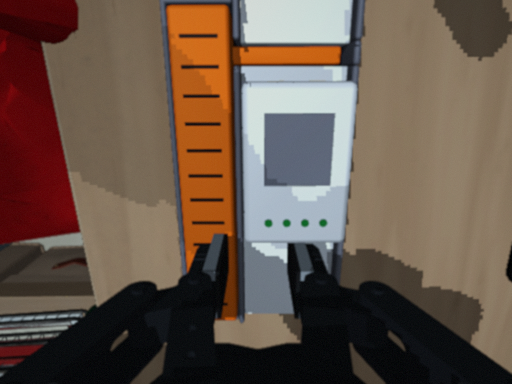

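The finger is at the battery's rear edge (305,242), the bar is down, and the front (v≈83) is just short of the sunken gate (v≈55). Continuing the push.

```bash
python3 -m inch '[[[5,0,0],[0,0,0],-0.3],[[10,0,0],[0,0,0],-0.3],[[15,0,0],[0,0,0],-0.3],[[20,0,0],[0,0,0],-0.3],[[25,0,0],[0,0,0],-0.3],[[30,0,0],[0,0,0],-0.3],[[30,0,0],[0,0,0],-0.3]]';python3 -m inch '[[[5,0,0],[0,0,0],-0.3],[[10,0,0],[0,0,0],-0.3],[[15,0,0],[0,0,0],-0.3],[[20,0,0],[0,0,0],-0.3],[[25,0,0],[0,0,0],-0.3],[[30,0,0],[0,0,0],-0.3],[[30,0,0],[0,0,0],-0.3]]'
```

```text
clock: 4.88
position: [0.5228, 0.0707, 0.0314]
tool_rot: [[0.019, 1.0, 0.001], [1.0, -0.019, -0.001], [-0.001, 0.001, -1.0]]
force: [-0.3, -5.7, 14.7]
width: 0.0298
grip_force: 7.6
clock: 5.47
position: [0.5232, 0.1006, 0.0314]
tool_rot: [[0.019, 1.0, 0.001], [1.0, -0.019, -0.001], [-0.001, 0.001, -1.0]]
force: [-1.3, -7.0, 16.5]
width: 0.0299
grip_force: 8.2
```

```bash
python3 -m inch '[[[4,0,0],[0,0,0],-0.3],[[8,0,0],[0,0,0],-0.3],[[12,0,0],[0,0,0],-0.3],[[16,0,0],[0,0,0],-0.3],[[20,0,0],[0,0,0],-0.3],[[24,0,0],[0,0,0],-0.3],[[24,0,0],[0,0,0],-0.3]]';python3 -m inch '[[[1,0,0],[0,0,0],-0.3],[[2,0,0],[0,0,0],-0.3],[[3,0,0],[0,0,0],-0.3],[[3,0,0],[0,0,0],-0.3]]'; python3 - <<'E'
import cv2
from bench import r,get_image
i=get_image("wrist");cv2.imwrite("pics/w4.png",i["pixels"])
E
```

```text
clock: 6.05
position: [0.5236, 0.1244, 0.0314]
tool_rot: [[0.019, 1.0, 0.001], [1.0, -0.019, -0.002], [-0.002, 0.001, -1.0]]
force: [-0.1, -7.6, 17.0]
width: 0.0303
grip_force: 8.4
clock: 6.38
position: [0.5236, 0.127, 0.0314]
tool_rot: [[0.019, 1.0, 0.001], [1.0, -0.019, -0.002], [-0.002, 0.001, -1.0]]
force: [-1.0, -9.7, 16.3]
width: 0.0301
grip_force: 8.5
```

View pics/w4.png

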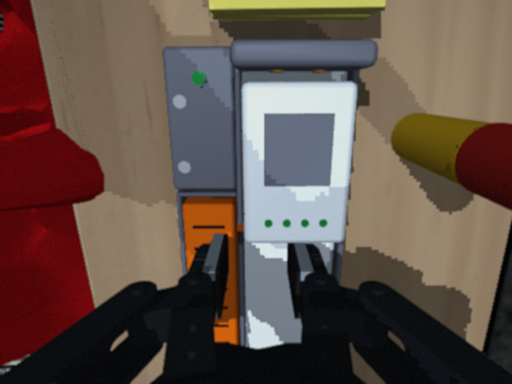

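The battery front (v≈83) is still a few mm short of the stop's contacts (v≈70), and the glue stick is clear on the right. I'll go on in small steps.

```bash
python3 -m inch '[[[1,0,0],[0,0,0],-0.3],[[2,0,0],[0,0,0],-0.3],[[3,0,0],[0,0,0],-0.3],[[3,0,0],[0,0,0],-0.3]]';python3 -m inch '[[[1,0,0],[0,0,0],-0.3],[[2,0,0],[0,0,0],-0.3],[[2,0,0],[0,0,0],-0.3]]'
```

```text
clock: 6.77
position: [0.5236, 0.1299, 0.0314]
tool_rot: [[0.02, 1.0, 0.0], [1.0, -0.02, -0.002], [-0.002, 0.0, -1.0]]
force: [-0.4, -9.4, 16.8]
width: 0.03
grip_force: 8.5
clock: 7.02
position: [0.5236, 0.1319, 0.0313]
tool_rot: [[0.02, 1.0, 0.0], [1.0, -0.02, -0.002], [-0.002, 0.0, -1.0]]
force: [-0.4, -11.0, 17.4]
width: 0.0299
grip_force: 10.1
```

```bash
python3 -m inch '[[[1,0,0],[0,0,0],-0.3],[[1,0,0],[0,0,0],-0.3]]';python3 -m inch '[[[1,0,0],[0,0,0],-0.3],[[1,0,0],[0,0,0],-0.3]]'
```

```text
clock: 7.18
position: [0.5235, 0.132, 0.0314]
tool_rot: [[0.019, 1.0, -0.0], [1.0, -0.019, -0.003], [-0.003, 0.0, -1.0]]
force: [-0.3, -17.4, 17.6]
width: 0.03
grip_force: 12.0
clock: 7.35
position: [0.5235, 0.1322, 0.0314]
tool_rot: [[0.02, 1.0, -0.0], [1.0, -0.02, -0.004], [-0.004, -0.0, -1.0]]
force: [0.6, -22.2, 18.6]
width: 0.0297
grip_force: 16.1
```

The arm stopped at y=0.132 (predicted 0.1315) with the push force rising, so the battery is home. I'll back off slightly with the bar still down, then lift.

```bash
python3 -m inch '[[[-2,0,0],[0,0,0],-0.3],[[-5,0,0],[0,0,0],-0.3],[[-5,0,0],[0,0,0],-0.3],[[-5,0,-6],[0,0,0],-0.3],[[-5,0,-14],[0,0,0],-0.3],[[-5,0,-22],[0,0,0],-0.3],[[-5,0,-40],[0,0,0],-0.3],[[-5,0,-75],[0,0,0],-0.3],[[-40,0,-110],[0,0,0],-0.3],[[-60,0,-125],[0,0,0],-0.3],[[-60,0,-125],[0,0,0],-0.3],[[-60,0,-125],[0,0,0],-0.3]]'
python3 - <<'E'
import cv2
from bench import r,get_image
i=get_image("wrist");cv2.imwrite("pics/w5.png",i["pixels"])
E
```

```text
clock: 8.35
position: [0.522, 0.0744, 0.1564]
tool_rot: [[0.023, 1.0, 0.001], [1.0, -0.023, 0.0], [0.0, 0.001, -1.0]]
force: [-0.2, -0.0, 0.7]
width: 0.03
grip_force: 0.0
```

View pics/w5.png

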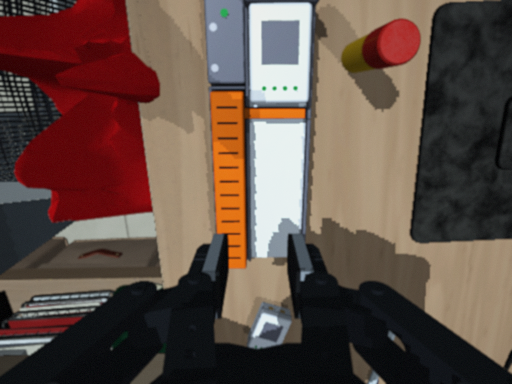

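The gate (v≈113) is up behind the battery, whose rear edge is at v≈105. The bar is raised, the glue stick is still standing, and the robot is clear of everything. Handing in.

```bash
python3 -c "
from bench import r
print(r.job_done())"
```

```text
the job is handed in; nothing more can be done
None
```

The large battery is pushed home against the end stop, the gate has sprung up behind it, and the job was handed in at about 8.4 s with the robot clear and nothing else touched.

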